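Shade glass off the shelf and into the welding helmet

TASK

Fit the thin dark-green shade glass from the small steel shelf into the lens carrier on top of the welding helmet. Don't pick at it where it lies flat: press the fingertips lightly on its top and slide it out over the shelf's open front edge until about a third of it overhangs, let go so that it rests there, then take it by the overhanging end, lift it clear and lay it fully home, flat in the carrier. Glass chips and scratches, so keep the pressure on the glass, shelf and helmet under about 10 N, never let it tip off or drop, and leave the spray can, chipping hammer and magnetic square alone.

Things in the scene. Friction and masses are not known exactly. Their poses are not given: they have to be found in the camera images.
- glass: Loose dark green shade glass, 108 (its x) x 51 (y) x 3 mm (z up), about 45 g; origin: centre of its underside. It starts flat on the shelf, its rear end 1 to 10 mm from the rear lip, its x within 10 degrees of the shelf's x, its -x end towards the open front. Slippery on the shelf (friction about 0.35); fingertips grip it better. May go into the carrier either way round.
- shelf: Steel bench shelf: deck 150 (x) x 190 mm (y), lips 12 mm high along its back (+x) and sides, front (-x, towards the robot) open and lipless, free air before and below it. Origin under the deck's centre; the deck's top is 80 mm above it; screw feet hold the origin 0 to 10 mm above the bench, differently each time. Stands fast, but rubber feet let the deck sink 1 mm per 30 N.
- shelf_edge (a point): Middle of the shelf's open front edge, on the deck's top surface; x points back into the shelf, y along the edge, z up. The glass's centre reads about x = 90 mm at first; at x = 20 mm it overhangs by about 34 mm; beyond x = 0 it tips off.
- helmet: Fixed black welding helmet lying face up, about 225 (x, across the face) x 265 mm (y, to the crown); origin on the bench. The flat of its shell is 140 mm up; on it stands the grey and orange lens carrier, which takes the glass from above, long side along x. Its ledge, 44 mm wide with 25 mm of free depth beside it, bears a foam gasket that gives 1 mm per 6 N.
- seat (a point): Centre of the carrier's recess, on the gasket where the glass's underside lies, 165 mm above the bench; axes as the helmet's. Recess 112 (x) x 55 mm (y): 2 mm play all round. Walls 8 mm higher than the gasket, 5 mm thick: at the ends beyond x = +-56 mm (44 mm wide), and at the sides beyond y = +-27.5 mm but only over x = -22 to 22 mm; the rest of the sides is open for fingers.
- spray_can: Loose white and blue spray can with a red cap, 66 mm across, 193 mm tall; origin at the centre of its foot. Leave alone.
- chipping_hammer: Loose chipping hammer, 230 mm long, head 150 mm across, lying flat between shelf and helmet with its head towards the robot; origin on the bench under its shaft. Leave alone.
- magnet_square: Loose red magnetic welding square, legs 85 mm, 20 mm thick, lying flat; origin at its middle on the bench. Leave alone.
Not all that is in view belongs to the job. Several things have the shape of the shelf; the one meant has the colours described above. There is more than one size of the glass; the one meant has the size given above.

How it is judged:
By the outcome, as a careful person would: the job done as asked, in the order asked, and still so for the second after the job is handed in, with the robot touching nothing.
It also fails if it takes over 61 s, if anything falls off the work surface, if the arm or the gripper's body presses on something with over 40 N, if the wrist force passes 120 N, or if a joint passes its speed limit or range.

ROBOT

A 6-joint arm with a two-finger parallel gripper is mounted at the origin on the work surface. World frame = base frame: x ahead of the robot, y to its left, z up, the work surface at z = 0. Lengths are in m, angles in rad, forces in N, time in s.
With the tool pointing down it reaches from about 0.275 to 0.825 m from the base axis. Payload 4.9 kg.
Tool frame: the origin (TCP) lies midway between the tips of the shut fingers; the grasp point (between the pads) lies 19 mm behind it (grip_point_offset is the distance from the TCP to the grasp point, in m); z points along the fingers, x is the direction in which the jaws open and shut, and the axes are right-handed (so a half turn about z gives the same grasp; the last joint's range is limited). The gripper opens to 85 mm and grips with 20 to 120 N. Pads are 22 mm wide; open, the fingers measure 114 mm over their backs; the gripper's body (76 mm by 85 mm) begins 54 mm behind the grasp point. The pads swing forward as they close: fully open they stand 13 mm farther back than shut.
Start: joints at [-1.296, 0.326, -0.193, 1.052, 0, 1.437], TCP at [0.219, -0.505, 0.231] pointing down, gripper open.
Joint ranges: [-2.65, 2.65], [-0.97, 1.79], [-1.3, 1.35], [-1.93, 2.1], [-1.47, 1.37], [-3.14, 3.14]. Speed limits (rad/s): [2.57, 2.57, 3.14, 3.14, 3.14, 3.14].

INTERFACE

Orientations are given as a rotation vector (axis times angle).
In Python, from cell import * gives the robot as it stands. Calls block until the motion is done:
- movep(position, orientation): joint-space move of the TCP to a pose.
- move_l(position, velocity=0.15, rot=None, until_force=None): straight line of the TCP; rot=None keeps the orientation; velocity is the mean speed in m/s. With until_force (N) it stops when the force on the tool has changed by that much, and returns True; else False.
- set_joints(angles): joint-space move.
- let_go() and grab(newtons=None): open the fingers fully, or close them until they stop; newtons is the grip in N (None keeps the last).
- sleep(seconds).
- ik(position, orientation): joint angles nearest the present ones, or None.
- get_state(): the state.
- grab_frame(name): name is "side" or "top" or "wrist"; returns a dict with "img" (384x512x3 uint8, red, green, blue), "fx", "fy", "cx", "cy" (pixels), "cam_to_world" (4x4, takes a point from camera to world coordinates); the wrist camera has in their place "T_tool_cam" (4x4, takes a point from camera to tool coordinates, whose origin is the TCP and whose axes are the tool frame's). Camera axes: x right, y down, z forward; pixel columns grow to the right and rows downward; lengths in m; the calibration is good to about 2 mm. A picture is of the moment at which its call begins: read the wrist's pose just before it. There is no depth.
A pose or a line that the arm cannot do raises MotionError and nothing moves.
- sign_off(): hands the job in, once; it reports no verdict.
Trained networks look in the newest picture that a camera, given by its name, has taken for a name from the list of things; names that differ only in an ending like _2 or _b are one class to them, and where a whole thing is asked for, a point or a joint stands for the part that bears it (a point fixed in the world has none). Each returns a list of dicts, best first, with "score" (0 to 1); they miss things now and then, are a little off and sometimes report something else, mostly with a low value. They report only what shows in the picture. A call takes as long as a camera call. They do not tell look-alikes from the thing itself.
- spot_in(camera, name): "centre" ([column, row] in pixels, amid what is visible of it).
- silhouettes(camera, name): "mask" (384x512 bool, what is visible of it) and "centre" ([column, row] in pixels, amid what is visible of it).
- tip_of(camera, name): "centre" ([column, row] in pixels: a listed point, or the origin of a listed thing).
The state is a dict: "clock": time; "q": joint angles; "joint_velocities": joint speeds; "tau": joint torques, N m; "position": TCP position; "eef_rot": TCP orientation; "contact_force": force on the tool from outside, world axes, zero at the start; "wrist_torque": the same for the moment, N m; "finger_gap": opening from 0.0 (shut) to 1.0 (fully open).
Only numpy, scipy, OpenCV 4.12 (cv2) and the standard library are available. Lean on these libraries where they do the work, as an engineer would, in place of code of your own. Each camera call takes 0.05 s, during which the arm holds its last target. There are 200 camera calls.

## Working session

There is one attempt and no reset: what is moved stays moved. The work goes in short steps, each a Python script; the robot and the scene stay as the last script left them, time stands still between calls to the robot, and variables do not carry over. Pictures are saved under pics/ and viewed, about 8 in all and at most 12, crops included, and the job is handed in when it is done.

```bash
ls; mkdir -p pics; python3 - <<'E'
from cell import *
import cv2,numpy as np
ims=[]
for c in("side","top"):
    f=grab_frame(c);ims.append(f["img"]);print(c,f["fx"],f["cx"],f["cy"]);print(np.round(f["cam_to_world"],4).tolist())
    for n in("glass","shelf","helmet","spray_can","chipping_hammer","magnet_square"):
        print(n,[(np.round(d["centre"],1).tolist(),round(d["score"],2)) for d in spot_in(c,n)][:4])
    for n in("shelf_edge","seat","glass","shelf","helmet"):
        print("tip",n,[(np.round(d["centre"],1).tolist(),round(d["score"],2)) for d in tip_of(c,n)][:4])
    cv2.imwrite(f"pics/{c}0.png",cv2.resize(f["img"][:,:,::-1],(800,600),interpolation=cv2.INTER_CUBIC))
s=get_state();print(s)
E
```

```text
pics
side 427.54622353004856 253.29519977768032 196.2867194214848
[[-0.9502, -0.1675, 0.2629, 0.2479], [-0.311, 0.5646, -0.7645, 0.7942], [-0.0204, -0.8082, -0.5885, 0.7235], [0.0, 0.0, 0.0, 1.0]]
glass [([261.5, 163.5], 0.7), ([219.8, 174.0], 0.55)]
shelf [([274.8, 167.4], 0.73), ([356.2, 169.3], 0.68)]
helmet [([197.4, 279.8], 0.93)]
spray_can [([164.1, 187.4], 0.8)]
chipping_hammer [([284.4, 229.2], 0.76)]
magnet_square [([212.7, 211.6], 0.54)]
tip shelf_edge [([296.5, 158.5], 0.9)]
tip seat [([191.0, 230.2], 0.97)]
tip glass [([261.9, 160.1], 0.64), ([217.1, 178.1], 0.49)]
tip shelf [([362.5, 189.3], 0.86), ([272.4, 179.5], 0.55)]
tip helmet [([199.4, 286.4], 0.9)]
top 392.8510237002723 255.1545372466087 185.89233895722003
[[-0.0207, -0.9918, 0.1261, 0.4073], [-0.9995, 0.0237, 0.0226, -0.0286], [-0.0254, -0.1256, -0.9918, 1.0284], [0.0, 0.0, 0.0, 1.0]]
glass [([331.3, 121.0], 0.69), ([337.0, 174.1], 0.6)]
shelf [([365.4, 289.9], 0.8), ([355.0, 176.7], 0.64)]
helmet [([164.1, 172.9], 0.82)]
spray_can [([253.7, 86.7], 0.59)]
chipping_hammer [([257.5, 223.7], 0.66)]
magnet_square [(
[... 292 characters left out ...]
0.95)]
{'clock': 1.2, 'q': array([-1.29619072e+00,  3.26210131e-01, -1.92597489e-01,  1.05200104e+00,
        9.33170800e-06,  1.43657977e+00]), 'joint_velocities': array([ 3.39616058e-04,  5.33714761e-04, -7.48155893e-05, -9.54032727e-04,
        1.09729804e-03,  7.85250257e-04]), 'tau': array([ 4.54170586e-04, -4.43337071e+01,  2.62754935e+01,  1.02567275e-03,
       -1.03995360e-04, -1.46146071e-06]), 'position': array([ 0.21865042, -0.50468924,  0.23127627]), 'eef_rot': array([-2.62611156e+00,  1.72425271e+00,  5.00926945e-06]), 'contact_force': array([-0.09804395, -0.76230378,  0.01204147]), 'wrist_torque': array([ 0.03296138,  0.00275251, -0.01239467]), 'finger_gap': 1.001886128152813}
```

View pics/top0.png

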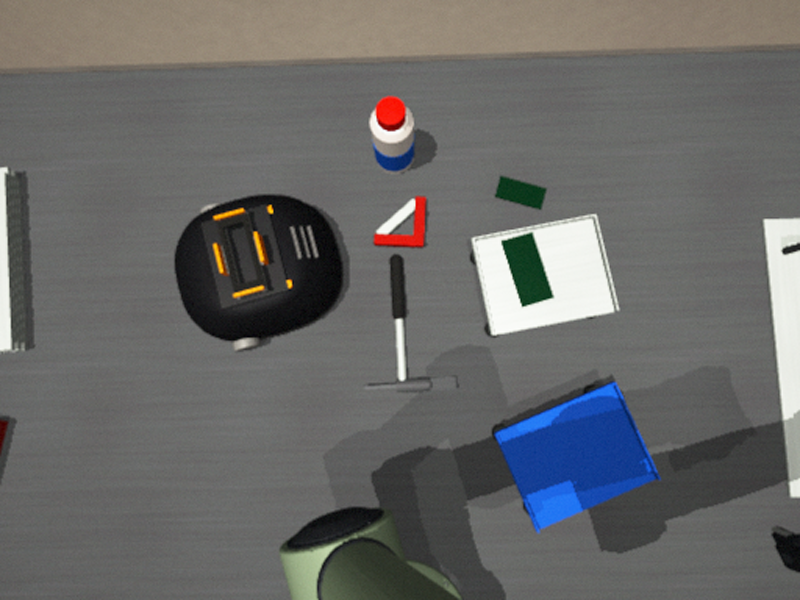

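View pics/side0.png

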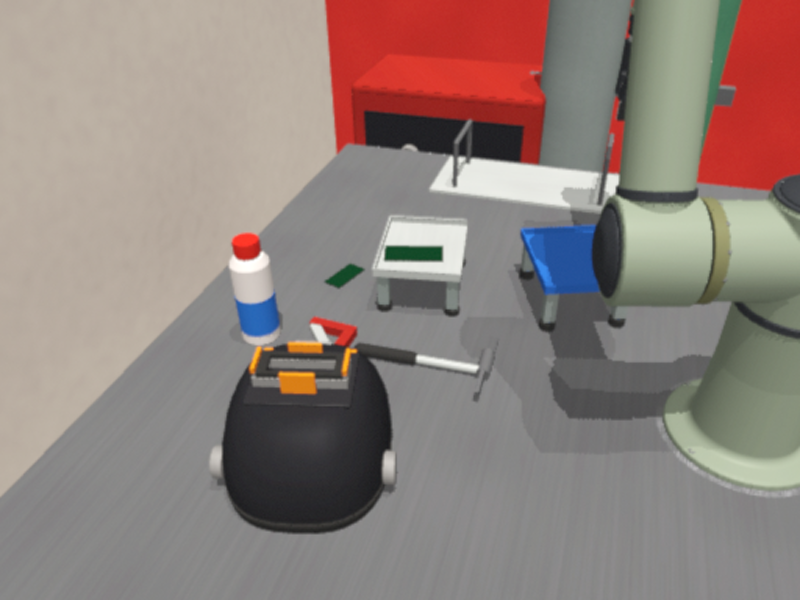

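Steel shelf: white one at about (545,275) in the 800-px top view, with the large glass at (527,270). The blue shelf and the small glass on the bench at (521,192) are decoys. The helmet carrier is at about (240,255). Next I triangulate coarsely and go for close wrist views.

```bash
cat > h.py <<'E'
from cell import *
import numpy as np, cv2
from scipy.spatial.transform import Rotation as R
def ray(f,px,T=None):
    T=f["cam_to_world"] if T is None else T
    d=T[:3,:3]@np.array([(px[0]-f["cx"])/f["fx"],(px[1]-f["cy"])/f["fy"],1.]); return T[:3,3],d/np.linalg.norm(d)
def tri(*rs):
    A=sum(np.eye(3)-np.outer(d,d) for o,d in rs); b=sum((np.eye(3)-np.outer(d,d))@o for o,d in rs)
    p=np.linalg.solve(A,b); return p,max(np.linalg.norm(np.cross(p-o,d)) for o,d in rs)
def onplane(r,z): o,d=r; return o+d*(z-o[2])/d[2]
def proj(f,P,T=None):
    T=f["cam_to_world"] if T is None else T
    p=(np.atleast_2d(P)-T[:3,3])@T[:3,:3]; return np.c_[f["fx"]*p[:,0]/p[:,2]+f["cx"],f["fy"]*p[:,1]/p[:,2]+f["cy"]]
def down(a):  # tool pointing down, jaw axis at world yaw a
    x=np.array([np.cos(a),np.sin(a),0]); z=np.array([0,0,-1.]); return R.from_matrix(np.c_[x,np.cross(z,x),z]).as_rotvec()
def wristT(f,s):
    T=np.eye(4);T[:3,:3]=R.from_rotvec(s["eef_rot"]).as_matrix();T[:3,3]=s["position"]; return T@f["T_tool_cam"]
def wrist():
    s=get_state(); f=grab_frame("wrist"); f["cam_to_world"]=wristT(f,s); return f
def green(im):
    h=im.astype(int); return ((h[...,1]>h[...,0]+12)&(h[...,1]>h[...,2]+8)&(h[...,0]<60)).astype(np.uint8)
E
python3 - <<'E'
from h import *
s=grab_frame("side");t=grab_frame("top")
for n,a,b in(("edge",(296.5,158.5),(353.8,206.7)),("glass",(261.9,160.1),(336.9,172.2)),("shelf",(272.4,179.5),(342.5,183.6)),("seat",(191,230.2),(155.7,163.6)),("hel",(199.4,286.4),(173.8,172.8))):
    print(n,tri(ray(s,a),ray(t,b)))
# glass outline from green mask in top and side
for f,nm in((s,"side"),(t,"top")):
    n,l,st,c=cv2.connectedComponentsWithStats(green(f["img"]))
    for i in range(1,n):
        if st[i,4]>100:
            r=cv2.minAreaRect(np.argwhere(l==i)[:,::-1].astype(np.float32)); print(nm,c[i],st[i,4],[onplane(ray(f,p),.088).round(3).tolist()[:2] for p in cv2.boxPoints(r)])
w=wrist();print(w["fx"],w["cx"],w["cy"],np.round(w["T_tool_cam"],4).tolist())
for a in (1.77,-1.37):print(ik([.5,-.25,.3],down(a)),ik([.5,.2,.3],down(a)))
print(get_state()["clock"])
E
```

```text
edge (array([ 0.47082857, -0.24127151,  0.08790985]), np.float64(0.0005034316354065639))
glass (array([ 0.55879805, -0.20406844,  0.08884214]), np.float64(0.003537512660749076))
shelf (array([ 0.53838022, -0.2329521 ,  0.00802291]), np.float64(0.0007530409302207143))
seat (array([0.57680576, 0.21482536, 0.1654692 ]), np.float64(0.004099675727383815))
hel (array([ 0.5800947 ,  0.21193744, -0.00263069]), np.float64(0.001272467692651159))
side [264.5        161.52447552] 286 [[0.607, -0.204], [0.511, -0.232], [0.501, -0.196], [0.595, -0.168]]
side [220.02531646 176.03797468] 158 [[0.671, -0.071], [0.647, -0.146], [0.623, -0.118], [0.647, -0.046]]
top [332.90758294 122.92890995] 422 [[0.673, -0.161], [0.706, -0.171], [0.683, -0.242], [0.65, -0.231]]
top [336.95110594 172.12689173] 859 [[0.6, -0.167], [0.614, -0.214], [0.513, -0.242], [0.499, -0.196]]
305.7256024327469 258.8813531565629 192.61731992990536 [[1.0, -0.0005, -0.0001, -0.001], [0.0005, 0.9645, 0.264, -0.0663], [-0.0, -0.264, 0.9645, -0.1426], [0.0, 0.0, 0.0, 1.0]]
[-0.59569066  0.30873349 -0.04109068  1.22097216  0.         -0.79489433] [ 0.24340551  0.26894228 -0.09553914  1.2063149   0.          0.04420183]
[-0.59569066  0.30873349 -0.04109068  1.22097216  0.          2.34510567] [ 0.24340551  0.26894228 -0.09553914  1.2063149   0.         -3.09898347]
1.35
```

```bash
python3 - <<'E'
from h import *
def save(w,n): cv2.imwrite(f"pics/{n}.png",cv2.resize(w["img"][:,:,::-1],(800,600),interpolation=cv2.INTER_CUBIC)); np.savez(f"{n}.npz",**{k:w[k] for k in("img","fx","fy","cx","cy","cam_to_world")})
movep([.55,.212,.31],down(1.80)); w=wrist(); save(w,"w_seat")
for n in("seat","helmet"): print(n,[(d["centre"],round(d["score"],2),onplane(ray(w,d["centre"]),.165 if n=="seat" else 0).round(4)) for d in tip_of("wrist",n)])
print(get_state()["clock"])
movep([.52,-.22,.25],down(1.80)); w=wrist(); save(w,"w_shelf")
for n,z in(("shelf_edge",.088),("glass",.088),("shelf",.008)): print(n,[(d["centre"],round(d["score"],2),onplane(ray(w,d["centre"]),z).round(4)) for d in tip_of("wrist",n)])
n,l,st,c=cv2.connectedComponentsWithStats(green(w["img"]))
for i in range(1,n):
    if st[i,4]>300:
        r=cv2.minAreaRect(np.argwhere(l==i)[:,::-1].astype(np.float32)); print(c[i],st[i,4],[(p.round(1).tolist(),onplane(ray(w,p),.091).round(4).tolist()[:2]) for p in cv2.boxPoints(r)])
print(get_state()["clock"])
E
```

```text
seat []
helmet [([258.6, 174.5], 0.55, array([0.5771, 0.2178, 0.    ]))]
4.2917
shelf_edge [([244.2, 120.6], 0.77, array([ 0.4685, -0.245 ,  0.088 ]))]
glass [([233.2, 284.9], 0.69, array([ 0.6472, -0.2182,  0.088 ])), ([263.3, 212.3], 0.67, array([ 0.5557, -0.2052,  0.088 ]))]
shelf [([241.4, 178.2], 0.71, array([ 0.5434, -0.236 ,  0.008 ]))]
[261.48355263 209.31461466] 4256 [([236.6999969482422, 163.60000610351562], [0.5109, -0.2432]), ([283.0, 162.1999969482422], [0.499, -0.1986]), ([285.70001220703125, 256.3999938964844], [0.5981, -0.1701]), ([239.39999389648438, 257.70001220703125], [0.6112, -0.2186])]
[231.07471264 285.56239737] 1218 [([200.60000610351562, 282.79998779296875], [0.651, -0.2542]), ([211.0, 262.0], [0.6233, -0.2477]), ([261.0, 287.0], [0.6409, -0.1876]), ([250.60000610351562, 307.79998779296875], [0.6697, -0.193])]
6.1
```

View pics/w_seat.png

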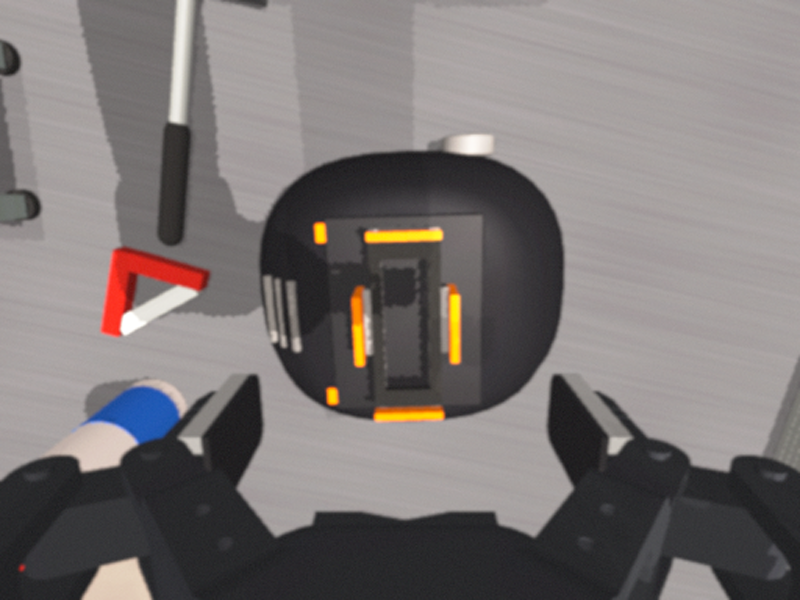

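View pics/w_shelf.png

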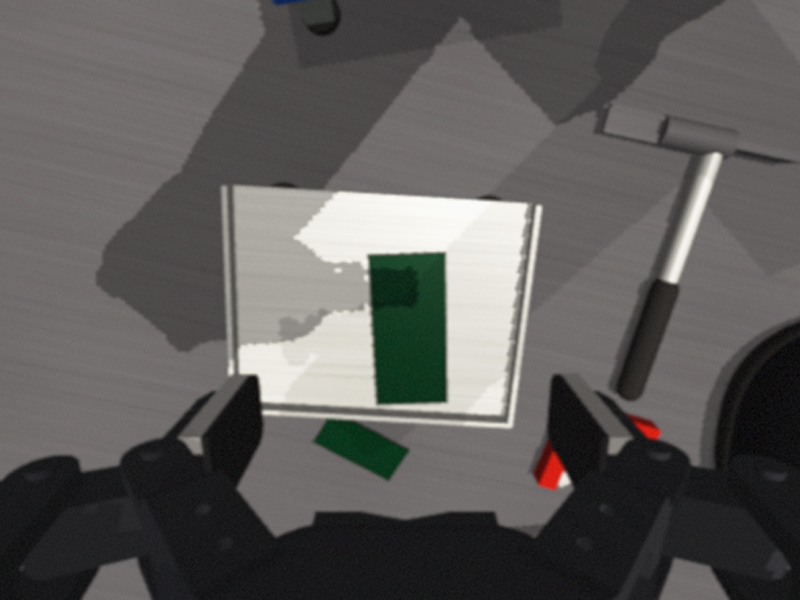

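Wrist view 1 shows the carrier's orange end walls at (404,236) and (409,414), and its side walls at (358,326) and (455,325). View 2 shows the glass from (407,253) to (412,403) and the open front edge from (228,186) to (536,205), all on the 800-px scale. Next I compute the yaws and the seat.

```bash
python3 - <<'E'
from h import *
a=dict(np.load("w_shelf.npz"))
k=lambda p:((p[0]+.5)*.64-.5,(p[1]+.5)*.64-.5)
e=[onplane(ray(a,k(p)),.088) for p in((231,186),(535,204))]; print("edge",e,np.mean(e,0),"shelf yaw",np.degrees(np.arctan2(e[1][1]-e[0][1],e[1][0]-e[0][0]))-90)
for z,p in((.1,(224,186)),(.1,(541,206)),(.1,(512,426))): print(onplane(ray(a,k(p)),z))
b=dict(np.load("w_seat.npz")); im=b["img"].astype(int)
m=((im[...,0]>150)&(im[...,1]>80)&(im[...,2]<110)).astype(np.uint8)
n,l,st,c=cv2.connectedComponentsWithStats(m); C={}
for i in range(1,n):
    if st[i,4]>20: 
        r=cv2.minAreaRect(np.argwhere(l==i)[:,::-1].astype(np.float32)); P=[onplane(ray(b,p),.173)[:2] for p in cv2.boxPoints(r)]
        print(c[i].round(1),st[i],onplane(ray(b,c[i]),.173).round(4),np.round(P,4).tolist())
# zoomed seat crop
cv2.imwrite("pics/seatcrop.png",cv2.resize(b["img"][125:280,180:340,::-1],(640,620)[:2],interpolation=cv2.INTER_CUBIC)[:600])
E
```

```text
edge [array([ 0.48825869, -0.33649056,  0.088     ]), array([ 0.45575  , -0.1495786,  0.088    ])] [ 0.47200435 -0.24303458  0.088     ] shelf yaw 9.866480706829805
[ 0.48790155 -0.33649744  0.1       ]
[ 0.45603004 -0.14901125  0.1       ]
[ 0.6020058  -0.12381444  0.1       ]
[204.6 148.6] [201 142   9  14 111] [0.5295 0.1565 0.173 ] [[0.5244, 0.1522], [0.5227, 0.1593], [0.5344, 0.1614], [0.536, 0.1543]]
[257.8 150.7] [233 146  51  10 410] [0.5205 0.2042 0.173 ] [[0.5224, 0.1812], [0.5107, 0.2254], [0.5181, 0.2275], [0.5298, 0.183]]
[290.4 207.8] [286 181   9  53 400] [0.5668 0.2469 0.173 ] [[0.5929, 0.2493], [0.5421, 0.2363], [0.5404, 0.2436], [0.5911, 0.2569]]
[229.  209.6] [225 184  10  51 386] [0.5818 0.1898 0.173 ] [[0.5584, 0.1799], [0.5563, 0.1875], [0.6053, 0.2], [0.6076, 0.192]]
[212.4 253. ] [209 248   8  11  84] [0.6304 0.1828 0.173 ] [[0.6258, 0.1785], [0.6242, 0.1853], [0.635, 0.1874], [0.6366, 0.1805]]
[261.6 264.6] [239 260  46  10 384] [0.6318 0.2337 0.173 ] [[0.6332, 0.2104], [0.6212, 0.2543], [0.6307, 0.257], [0.6428, 0.2128]]
```

View pics/seatcrop.png

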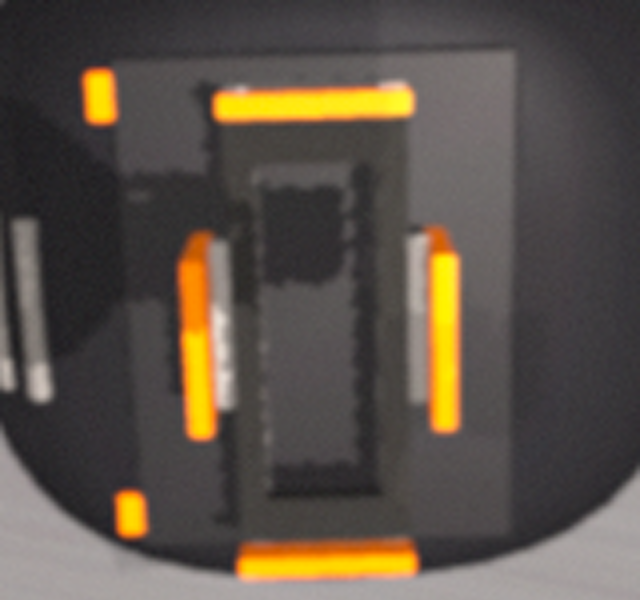

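```bash
cat >> h.py <<'E'
YS,YG,YH=np.radians(9.9),np.radians(14.9),np.radians(14.75)
EDGE=np.array([.472,-.243]); sx=np.array([np.cos(YS),np.sin(YS)]); sy=np.array([-sx[1],sx[0]])
def shelfxy(p): d=np.asarray(p)[:2]-EDGE; return d@sx,d@sy
E
cat > slide.py <<'E'
from h import *
gc=np.array([.555,-.2077]); gx=np.array([np.cos(YG),np.sin(YG)])
p=gc+.022*gx; rot=down(np.pi/2+YG)
grab(20); movep([*p,.104],rot); sleep(.2)
b=np.mean([get_state()["contact_force"] for _ in range(3)],0)
hit=move_l([*p,.082],.01,until_force=3); s=get_state(); F=s["contact_force"]-b
print(hit,s["position"].round(4),F.round(2),"gap",s["finger_gap"],s["clock"])
if not hit: raise SystemExit
z=s["position"][2]; done=0; N=7; step=.0685/N; cmd=z
for i in range(N):
    for _ in range(4):
        fz=(get_state()["contact_force"]-b)[2]
        if fz<2: cmd-=.0003
        elif fz>5.5: cmd+=.0002
        else: break
        q=p-sx*step*i; move_l([*q,cmd],.02); sleep(.05)
    q=p-sx*step*(i+1); move_l([*q,cmd],.03)
    s=get_state(); print(i,s["position"].round(4),(s["contact_force"]-b).round(2),round(s["clock"],2))
    if (s["contact_force"]-b)[2]>9: break
w=wrist(); cv2.imwrite("pics/slid.png",w["img"][:,:,::-1])
E
python3 slide.py
```

```text
True [ 0.5763 -0.2021  0.0848] [0.12 0.22 5.21] gap -0.004282030129597506 9.4417
0 [ 0.5658 -0.2038  0.0848] [-1.87  0.17  4.7 ] 9.9
1 [ 0.5564 -0.2055  0.0848] [-1.2   0.86  5.44] 10.38
2 [ 0.5467 -0.2071  0.0848] [-0.54  0.3   4.56] 10.85
3 [ 0.5371 -0.2088  0.0848] [-0.44  0.17  4.98] 11.32
4 [ 0.5274 -0.2105  0.0848] [-1.75  0.95  4.32] 11.8
5 [ 0.5178 -0.2122  0.0848] [-0.9   0.05  4.68] 12.28
6 [ 0.5082 -0.2139  0.0848] [-0.78 -0.13  4.58] 12.75
```

```bash
python3 - <<'E'
from h import *
w=wrist(); s=grab_frame("side")
c=cv2.resize(s["img"][110:220,200:360],(640,440),interpolation=cv2.INTER_CUBIC)
v=cv2.resize(w["img"],(586,440))
o=np.zeros((600,800,3),np.uint8); o[:300,:400]=cv2.resize(w["img"],(400,300)); o[300:,:]=cv2.resize(s["img"][120:195,200:300+0],(800,600))[:300] if 0 else cv2.resize(s["img"][130:205,210:410],(800,300),interpolation=cv2.INTER_CUBIC)
cv2.imwrite("pics/chk1.png",o[:,:,::-1]); np.savez("w_slid.npz",**{k:w[k] for k in("img","fx","fy","cx","cy","cam_to_world")})
E
```

```text
(no output)
```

View pics/chk1.png

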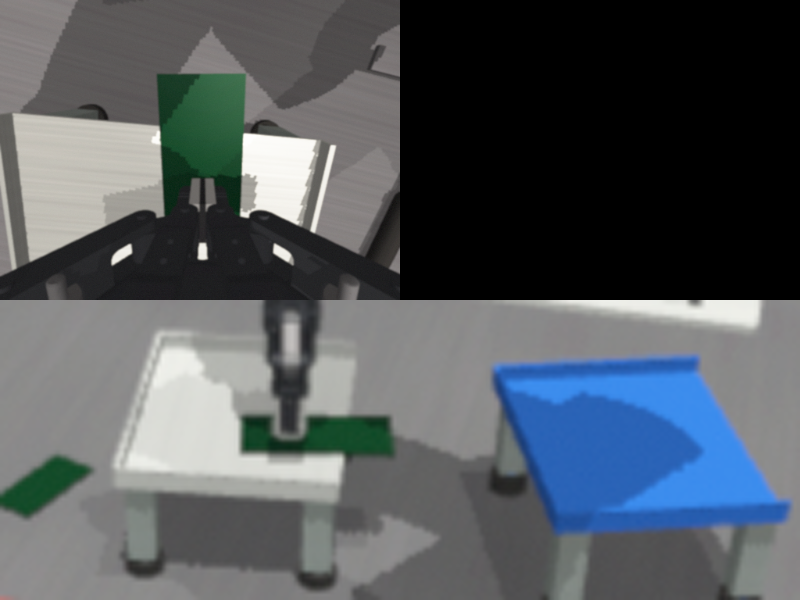

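The wrist inset shows the glass's front end at (157..245,74) of 400x300, with the edge crossing under it near row 131. The side view shows it overhanging and level. I'll compute the overhang before letting go.

```bash
python3 - <<'E'
from h import *
w=dict(np.load("w_slid.npz")); k=lambda p:((p[0]+.5)*1.28-.5,(p[1]+.5)*1.28-.5)
g=green(w["img"]); n,l,st,c=cv2.connectedComponentsWithStats(g); i=1+np.argmax(st[1:,4]); m=l==i
rows=[(r,np.where(m[r])[0].min(),np.where(m[r])[0].max()) for r in range(st[i,1],st[i,1]+130,4) if m[r].sum()>20]; print(st[i],rows[:3],rows[-12::3])
top=st[i,1]
L=np.polyfit([r for r,a,b in rows[2:24]],[a-.5 for r,a,b in rows[2:24]],1);Rr=np.polyfit([r for r,a,b in rows[2:24]],[b+.5 for r,a,b in rows[2:24]],1)
P=lambda c,r,z=.085:onplane(ray(w,(np.polyval(c,r),r)),z)[:2]
fl,fr=P(L,top-.5),P(Rr,top-.5); bl,br=P(L,top+80),P(Rr,top+80)
d=((bl+br)-(fl+fr));d/=np.linalg.norm(d); fm=(fl+fr)/2
print("front",fl,fr,np.linalg.norm(fl-fr),"yaw sides",np.degrees(np.arctan2(d[1],d[0])),"yaw end",np.degrees(np.arctan2(fr[1]-fl[1],fr[0]-fl[0]))-90)
e=[onplane(ray(w,k(p)),.082)[:2] for p in((13,113),(160,128),(243,133),(322,142))]; print("edge pts",np.round(e,4).tolist())
u=e[3]-e[0];u/=np.linalg.norm(u);nrm=np.array([-u[1],u[0]]);print("shelf yaw",np.degrees(np.arctan2(u[1],u[0]))-90,"overhang",[abs((q-e[0])@nrm) for q in(fl,fr,fm)])
print("centre est",fm+.054*d)
print(get_state()["contact_force"],get_state()["clock"])
E
```

```text
[  201    95   111   182 15322] [(95, np.int64(201), np.int64(256)), (99, np.int64(201), np.int64(292)), (103, np.int64(201), np.int64(291))] [(179, np.int64(206), np.int64(309)), (191, np.int64(207), np.int64(308)), (203, np.int64(208), np.int64(308)), (215, np.int64(208), np.int64(307))]
front [ 0.44374616 -0.25717248] [ 0.4319655  -0.21277493] 0.045933935501408105 yaw sides 19.88484732424387 yaw end 14.860683029837688
edge pts [[0.4881, -0.3366], [0.4743, -0.2487], [0.4642, -0.1984], [0.457, -0.1489]]
shelf yaw 9.413733978357612 overhang [np.float64(0.03077117645562477), np.float64(0.03513141213124063), np.float64(0.0329512942934327)]
centre est [ 0.48863625 -0.21660664]
[-1.99833988  0.91153105  4.81314799] 12.9
```

```bash
cat > grasp.py <<'E'
from h import *
rot=down(np.pi/2+YG); g=np.array([.4507,-.2290]); p=get_state()["position"]
move_l([p[0],p[1],.10],.06); move_l([p[0],p[1],.15],.12)
let_go(); movep([*g,.13],rot)
w=wrist(); np.savez("w_pre.npz",**{k:w[k] for k in("img","fx","fy","cx","cy","cam_to_world")})
cv2.imwrite("pics/pre.png",w["img"][:,:,::-1])
print(get_state()["position"],get_state()["contact_force"],get_state()["clock"])
E
python3 grasp.py
```

```text
[ 0.45102321 -0.22939444  0.13033032] [ 0.22072439  0.48692439 -0.83820255] 15.0583
```

View pics/pre.png

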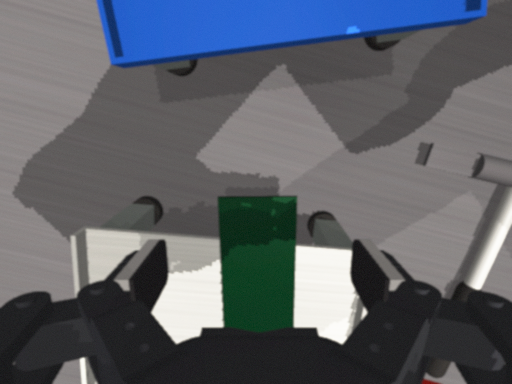

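The glass rests overhanging, with front corners at (219,197) and (297,196), centred between the jaws. I'll refine the grasp point from these corners, then grasp and lift.

```bash
cat > grasp2.py <<'E'
from h import *
w=dict(np.load("w_pre.npz"))
a,b=[onplane(ray(w,p),.085)[:2] for p in((218.8,196.2),(297,195.8))]
fm=(a+b)/2; yaw=np.arctan2((b-a)[1],(b-a)[0])-np.pi/2; print("front",fm,"w",np.linalg.norm(b-a),"yaw",np.degrees(yaw))
g=fm+.014*np.array([np.cos(YG),np.sin(YG)]); print("g",g)
if np.linalg.norm(g-[.4507,-.2290])>.005: raise SystemExit("check")
rot=down(np.pi/2+YG)
movep([*g,.12],rot); b0=get_state()["contact_force"]
print(move_l([*g,.0625],.06,until_force=4), get_state()["position"]); 
s=get_state();print((s["contact_force"]-b0).round(2))
grab(25); s=get_state(); print("gap",s["finger_gap"],(s["contact_force"]-b0).round(2))
move_l([*g,.0725],.03); move_l([*g,.16],.08); sleep(.2); s=get_state(); print(s["finger_gap"],(s["contact_force"]-b0).round(2),s["clock"])
w=wrist(); sd=grab_frame("side"); o=np.zeros((384,800,3),np.uint8); o[:300,:400]=cv2.resize(w["img"],(400,300)); o[:300,400:]=cv2.resize(sd["img"][90:210,200:360],(400,300),interpolation=cv2.INTER_CUBIC)
cv2.imwrite("pics/held.png",o[:300,:,::-1])
E
python3 grasp2.py
```

```text
front [ 0.43622646 -0.23215842] w 0.04980874077043012 yaw 15.078360625029637
g [ 0.44975572 -0.22855856]
False [ 0.4500491  -0.22878113  0.06283053]
[ 0.49 -1.29  0.62]
gap 0.5886874031471662 [0.16 0.14 2.48]
0.588481011831621 [-0.38 -0.48  1.28] 18.7583
```

View pics/held.png

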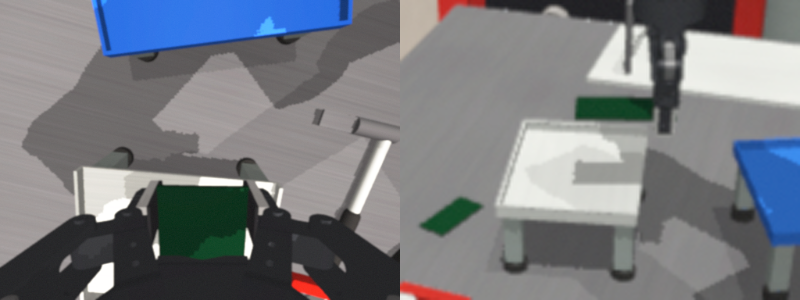

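```bash
cat > carry.py <<'E'
from h import *
rot=down(np.pi/2+YH); p=get_state()["position"]
move_l([p[0],p[1],.25],.15)
t=np.array([.5368,.2085]); movep([*t,.25],rot); move_l([*t,.172],.08); sleep(.2)
s=get_state(); print(s["position"],s["finger_gap"],s["clock"])
w=wrist(); np.savez("w_hov.npz",**{k:w[k] for k in("img","fx","fy","cx","cy","cam_to_world")})
sd=grab_frame("side"); tp=grab_frame("top"); np.savez("s_hov.npz",s=sd["img"],t=tp["img"])
o=np.zeros((600,800,3),np.uint8); o[:,:]=0
o[:360,:480]=cv2.resize(w["img"],(480,360)); o[360:,:400]=cv2.resize(sd["img"][190:286,110:270],(400,240),interpolation=cv2.INTER_CUBIC); o[360:,400:]=cv2.resize(tp["img"][115:211,100:260],(400,240),interpolation=cv2.INTER_CUBIC)
cv2.imwrite("pics/hov.png",o[:,:,::-1])
E
python3 carry.py
```

```text
[0.53712729 0.20859471 0.17253427] 0.5842118930226204 22.5667
```

View pics/hov.png

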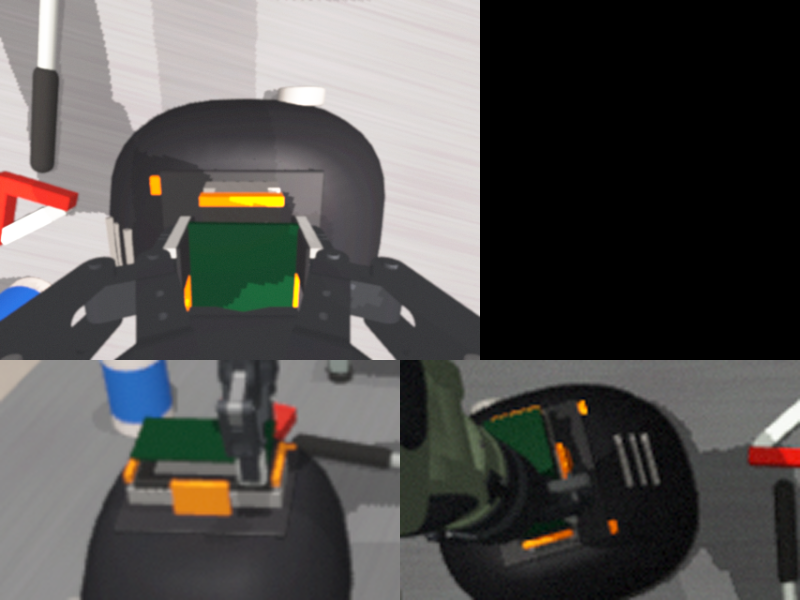

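```bash
python3 - <<'E'
from h import *
w=dict(np.load("w_hov.npz")); im=w["img"].astype(int)
m=((im[...,0]>150)&(im[...,1]>70)&(im[...,2]<110)).astype(np.uint8)
n,l,st,c=cv2.connectedComponentsWithStats(m); hx=np.array([np.cos(YH),np.sin(YH)]);hy=np.array([-hx[1],hx[0]]); seat=np.array([.5755,.2187])
H=lambda p,z:(lambda q:((q-seat)@hx*1e3,(q-seat)@hy*1e3))(onplane(ray(w,p),z)[:2])
for i in range(1,n):
    if st[i,4]>15: x,y,a,b=st[i,:4]; print(st[i],"c",np.round(H(c[i],.173),1),"tl",np.round(H((x-.5,y-.5),.173),1),"br",np.round(H((x+a-.5,y+b-.5),.173),1))
g=((im[...,1]>im[...,0]+12)&(im[...,1]>im[...,2]+5)).astype(np.uint8); n,l,st,c=cv2.connectedComponentsWithStats(g); i=1+np.argmax(st[1:,4]); x,y,a,b=st[i,:4]; print(st[i])
z=.1945
for p in((x-.5,y-.5),(x+a-.5,y-.5),(x-.5,y+b-.5),(x+a-.5,y+b-.5)): print(p,np.round(H(p,z),1))
for r in range(y,y+b,10): q=np.where(l[r]==i)[0]; print(r,q.min()-.5,q.max()+.5,np.round(H((q.min()-.5,r),z)[1],1),np.round(H((q.max()+.5,r),z)[1],1))
cv2.imwrite("pics/hovc.png",cv2.resize(w["img"][190:340,180:340,::-1],(640,600),interpolation=cv2.INTER_CUBIC))
E
```

```text
[159 187  14  22 266] c [-65.6 -44.3] tl [-71.  -47.1] br [-59.9 -41.2]
[  0 191  56  29 479] c [ -62.4 -116.6] tl [ -69.1 -123.7] br [-54.3 -99.4]
[ 40 193  44  15  46] c [-64.6 -94.2] tl [ -68.1 -104.7] br [-60.5 -84.6]
[ 211  204   93   18 1440] c [-57.8   0.2] tl [-62.5 -22.6] br [-53.2  23. ]
[  0 222   2  12  20] c [ -50.3 -127.5] tl [ -53.2 -127.3] br [ -46.8 -127.7]
[312 291   8  38 239] c [-2.1 31.5] tl [-14.4  28.7] br [ 9.2 34.1]
[196 294   9  38 256] c [ -0.3 -30.8] tl [-12.6 -32.6] br [ 11.1 -29. ]
[  200   236   119    97 10326]
(np.float64(199.5), np.float64(235.5)) [-55.  -24.3]
(np.float64(318.5), np.float64(235.5)) [-54.9  26.3]
(np.float64(199.5), np.float64(332.5)) [ -6.1 -26.8]
(np.float64(318.5), np.float64(332.5)) [-6.1 28.8]
236 202.5 210.5 -23.0 -19.6
246 200.5 317.5 -24.1 26.1
256 200.5 317.5 -24.3 26.3
266 201.5 316.5 -24.1 26.1
276 201.5 316.5 -24.4 26.4
286 202.5 315.5 -24.2 26.2
296 203.5 312.5 -24.0 25.1
306 204.5 312.5 -23.8 25.3
316 204.5 311.5 -24.0 25.1
326 205.5 310.5 -23.8 24.9
```

View pics/hovc.png

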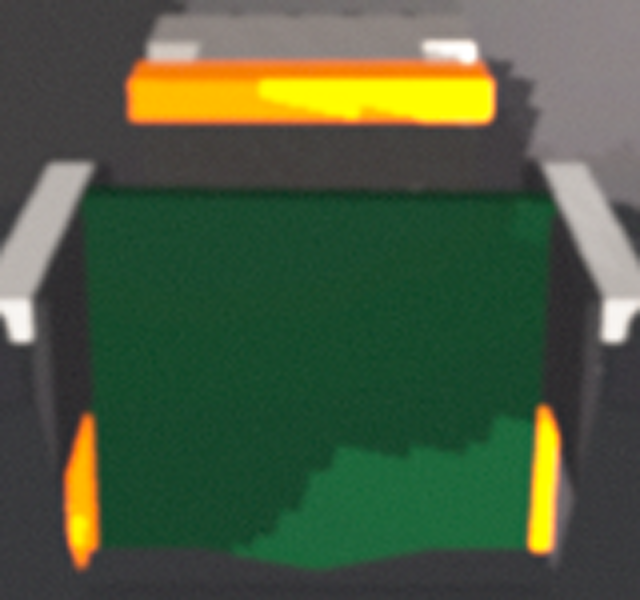

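Both references from the same image: the end wall's inner edge is at -53.4 mm and the glass end at about -53. So the glass must shift about +1.7 mm in x and -0.5 mm in y. I correct for that, then lower slowly with a force stop.

```bash
cat > lay.py <<'E'
from h import *
hx=np.array([np.cos(YH),np.sin(YH)]);hy=np.array([-hx[1],hx[0]])
t=np.array([.5368,.2085])+.0017*hx-.0005*hy
move_l([*t,.160],.03); sleep(.3); b=np.mean([get_state()["contact_force"] for _ in range(3)],0)
hit=move_l([*t,.1435],.008,until_force=2.5); s=get_state()
print(hit,s["position"].round(4),(s["contact_force"]-b).round(2),s["wrist_torque"].round(3),s["clock"])
sleep(.2);s=get_state();print((s["contact_force"]-b).round(2))
w=wrist();sd=grab_frame("side")
o=np.zeros((300,800,3),np.uint8);o[:,:400]=cv2.resize(w["img"][190:310,180:340],(400,300),interpolation=cv2.INTER_CUBIC);o[:,400:]=cv2.resize(sd["img"][200:275,140:240],(400,300),interpolation=cv2.INTER_CUBIC)
cv2.imwrite("pics/laid.png",o[:,:,::-1])
E
python3 lay.py
```

```text
True [0.5385 0.2084 0.1454] [ 1.07 -0.35  3.74] [-0.042 -0.06   0.029] 25.1833
[ 0.97 -0.4   4.6 ]
```

View pics/laid.png

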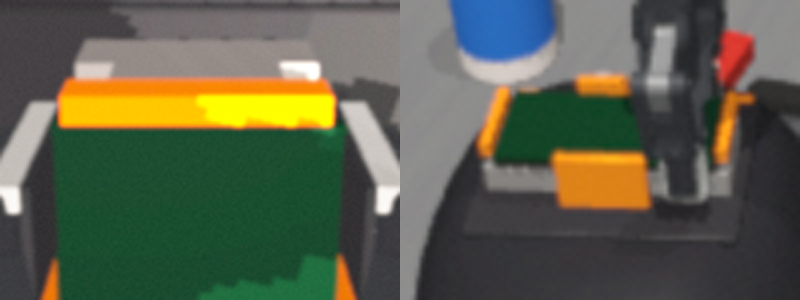

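Contact came at TCP z 0.1454, and home was expected at 0.1458. The glass sits between all four walls in both views, so I release and back off.

```bash
python3 - <<'E'
from h import *
let_go(); sleep(.2); p=get_state()["position"]; print(get_state()["finger_gap"],get_state()["contact_force"])
move_l([p[0],p[1],.19],.05); move_l([p[0],p[1],.28],.12); sleep(.2)
w=wrist();sd=grab_frame("side");np.savez("w_fin.npz",**{k:w[k] for k in("img","fx","fy","cx","cy","cam_to_world")})
o=np.zeros((500,800,3),np.uint8);o[:,:400]=cv2.resize(w["img"][130:290,190:318],(400,500),interpolation=cv2.INTER_CUBIC);o[:300,400:]=cv2.resize(sd["img"][200:275,140:240],(400,300),interpolation=cv2.INTER_CUBIC)
cv2.imwrite("pics/fin.png",o[:,:,::-1]);print(get_state()["clock"])
E
```

```text
0.9970555814331983 [ 0.23117748 -0.35618147  0.11532848]
28.3917
```

View pics/fin.png

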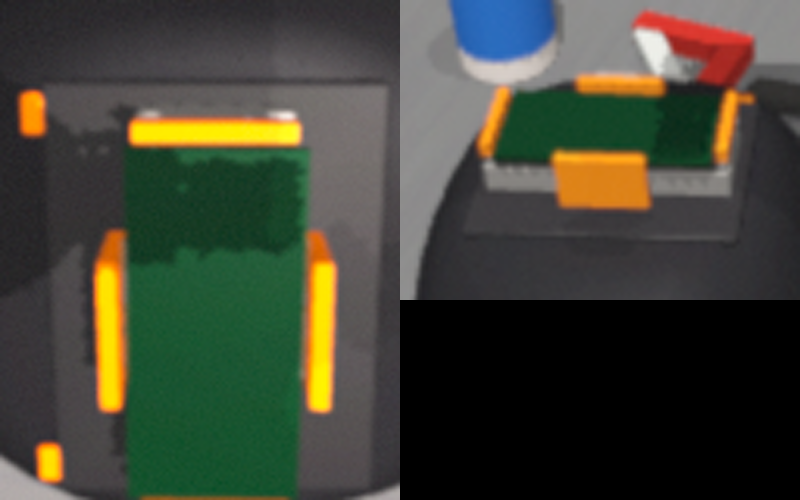

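```bash
python3 -c "
from h import *
sign_off();print('ok')"
```

```text
the job is handed in; nothing more can be done
ok
```

The shade glass is lying in the helmet's lens carrier, and I handed the job in just after 28 s on the robot clock; no verdict is reported.

- **Slide:** I pressed the shut fingertips on the glass at about 4.3–5.4 N and slid it 68 mm. It overhung by about 33 mm and rested level when I let go.
- **Grasp and carry:** I took it by the sides of the overhanging end and lifted it clear. Over the carrier I corrected the position by about 2 mm from a close-up wrist view.
- **Laying it in:** I lowered it with a force stop at about 4–5 N. Contact came at tool height 0.1454 m, where I expected 0.1458 m for fully home, and I then released and backed off.

**Last checks:** The final wrist and side pictures show the glass between all four orange walls and level. The last wrist frame cuts off the far end wall, so that end was seen only in the side view. The neighbouring objects were not touched.

**Disagreement:** The camera put the deck about 6 mm higher than fingertip contact did (0.088 m against about 0.082 m). I used the contact height.

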